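# Fish the long screwdriver out of the covered tool box

## Robot

A 6-joint arm with a two-finger parallel gripper is mounted at the origin on a cart in front of the work surface, level with it; the furniture and walls round the work are solid. World frame = base frame: x ahead of the robot, y to its left, z up, the work surface at z = 0. Lengths are in mm, angles in rad, forces in N, time in s.
With the tool pointing down it reaches from about 275 to 875 mm from the base axis. Payload 12.5 kg.
Tool frame: the origin (TCP) lies midway between the tips of the shut fingers; the grasp point (between the pads) lies 19 mm behind it; z points along the fingers, y is the line along which they close (so a half turn about z gives the same grasp; the last joint's range is limited). The gripper opens to 85 mm and grips with 20 to 120 N. Pads are 22 mm wide; open, the fingers measure 114 mm over their backs; the gripper's body (76 mm by 85 mm) begins 54 mm behind the grasp point. The pads swing forward as they close: fully open they stand 13 mm farther back than shut.
Start: joints at [-1.268, 0.351, 1.652, -0, 1.139, -0.085], TCP at [208.002, -509.136, 231.29] pointing down, gripper open.
Joint ranges: [-2.75, 2.75], [-0.79, 2.1], [0.01, 2.65], [-1.57, 4.71], [0.07, 3.14], [-2.87, 2.87]. Speed limits (rad/s): [2.22, 2.22, 2.79, 3.14, 3.14, 3.14].

## Interface

Orientations are given as a unit quaternion [x, y, z, w].
In Python, from bench import env gives the robot as it stands.
- The arm moves only by the tool play_rows, never from a script. Its argument "motion" is a list of rows, each an object with "translation": the shift along the tool's x, y, z in units of 400 mm (1.0 is 400 mm), a list of three; "twist": the turn, a rotation vector about the tool's x, y, z in units of pi/2 rad (1.0 is pi/2 rad), a list of three; "fingers": the opening, from 0 (shut) to 1 (fully open). In form: [{"translation": [x, y, z], "twist": [ax, ay, az], "fingers": fingers}, ...]. A call has 1 to 10 rows; each row shifts and turns the commanded pose from where the row before left it, along the tool's axes as they then stand; what a row does not reach is not made up. A row lasts 1/12 s, in which the tool goes at most 41.7 mm and 7.16 degrees, less where a joint would pass 70% of its speed; a pose out of reach is approached as far as the arm can. A call with a number of a shift or a turn outside -1 to 1 is refused whole. A call with a gripper value outside its range is refused whole. The fingers move at their own pace and stop on an object; "grip_force" is the grip in N (left out, the last holds). Time passes only in rows, so rows that do not move let the fingers close. It gives the time, the measured TCP pose, the force, the opening and the grip force at its end, in the units of the state.
- env.read_state(): the state, without advancing time (a new reading comes with each control period).
- env.camera(name): name is "scene" or "side" or "wrist"; returns a dict with "color" (384x512x3 uint8, red, green, blue), "range_z" (384x512 float32, mm along the optical axis (not along the pixel's ray), 0 where there is no reading), "mtx" (3x3 intrinsics, pixels), "R" (3x3) and "t" (3): a world point X has camera coordinates R X + t; the wrist camera has in their place "mount" (4x4, takes a point from camera to tool coordinates, whose origin is the TCP and whose axes are the flange's). Camera axes: x right, y down, z forward; pixel columns grow to the right and rows downward; lengths in mm; the calibration is good to about 2 mm. A picture is of the moment at which its call begins: read the wrist's pose just before it.
- env.sign_off(): hands the job in; it is judged then, once.
Trained networks look in the newest picture that a camera, given by its name, has taken for a name from the list of things; names that differ only in an ending like _2 or _b are one class to them, and where a whole thing is asked for, a point or a joint stands for the part that bears it (a point fixed in the world has none). Each returns a list of dicts, best first, with "conf" (0 to 1); they miss things now and then, are a little off and sometimes report something else, mostly with a low value. They report only what shows in the picture. A call takes as long as a camera call.
- env.silhouettes(label, camera): "region" (384x512 bool, what is visible of it) and "position" ([column, row] as shares, 0 to 1, of the picture: columns of its width, rows of its height, amid what is visible of it).
- env.tip_of(label, camera): "position" ([column, row] as shares, 0 to 1, of the picture: columns of its width, rows of its height: a listed point, or the origin of a listed thing).
The state is a dict: "time_s": time; "joints": joint angles; "joint_vel": joint speeds; "effort": joint torques, N m; "tcp_pos": TCP position; "ee_rot": TCP orientation; "contact_force": force on the tool from outside, world axes, zero at the start; "torque": the same for the moment, N m; "opening": opening from 0.0 (shut) to 1.0 (fully open); "grip_force": force on a finger pad.
Only numpy, scipy, OpenCV 4.12 (cv2) and the standard library are available. Lean on these libraries where they do the work, as an engineer would, in place of code of your own. Each camera call takes 0.05 s, during which the arm holds its last target. There are 200 camera calls.

## Task

The wrench lies across the opening of the steel tool box: lift it off and lay it flat on the bench, beside the box and not touching it. Then take the long screwdriver, which is longer than the opening, tilt it handle-up and draw it out slantwise through the opening without forcing it against the cover. Finish while still holding it in the gripper, motionless in the air, all of it at least 5 cm higher than the cover; leave the other things where they are.

Things in the scene. Friction and masses are not known exactly. Their poses are not given: they have to be found in the camera images.
- box: Grey steel tool box fixed to the bench, 321 mm long (own x) x 156 wide (own y; 190 over the small bolt lugs at its foot) x 70 high with its cover. Origin on the bench under its middle, z up; x points from the covered to the open part, roughly away from the robot. Walls 3 mm; inside x -155 to +160, y -75 to +75, floor 4 mm above the bench.
- cover: Dark steel sheet fixed on top of the box, own frame as the box's (same origin, on the bench, and same axes). Underside 67 mm, top 70 mm above the bench. It leaves one rectangular opening, x from +10 to +155 mm, y from -70 to +70 mm; the rest of the box is covered.
- wrench: Loose open/ring wrench, 182 mm long along its own y axis, 31 mm wide over the heads, 10 mm thick; straight shank 16 mm wide, about 0.11 kg. Origin at the middle of its underside, z up. At first it lies across the opening on the cover's two side rims, length roughly along the box's y.
- screwdriver: Loose screwdriver, 0.16 kg, 274 mm long on the line tip, handle_mid, handle_end: orange and black handle, 32 mm across, 111 mm long, and straight steel shaft 8 mm thick. It lies level on the box floor along the box x: handle under the opening (top 37 mm above the bench), its end 20 to 45 mm from the far inner wall, shaft under the cover toward the robot. Origin between tip and handle.
- tip (a point): Point of the screwdriver's blade, on its centre line, about 20 mm above the bench at first (the shaft does not touch the floor: it stands out from the handle).
- handle_mid (a point): Point on the centre line inside the screwdriver's handle, 207 mm from the tip, about 20 mm above the bench at first: a good place to grip across (near the centre of mass).
- handle_end (a point): Centre of the butt end of the screwdriver's handle, on its centre line, 57 mm beyond handle_mid.
- lug_nut: Bystander: lug nut, 21 mm across, 24 mm high, standing on the covered part of the box. Origin at its underside. Leave alone.
- clip_weight: Bystander: wheel clip weight, 16 x 40 x 15 mm, lying on the covered part of the box. Origin at its underside. Leave alone.
- gauge: Bystander: round tyre gauge, 70 x 118 x 26 mm, on the bench at the left. Origin at its underside. Leave alone.
- core_tool: Bystander: small red-handled valve core tool, 107 mm long, 18 mm thick, on the bench at the left. Origin at its underside. Leave alone.

How it is judged:
By the outcome, as a careful person would: the job done as asked, in the order asked, and still so for the second after the job is handed in, while the arm keeps its last pose, push and grip.
It also fails if it takes over 58 s, if anything falls off the work surface, if the arm or the gripper's body presses on something with over 40 N, if the wrist force passes 120 N, or if a joint passes its speed limit or range.

## Working session

There is one attempt and no reset: what is moved stays moved. The work goes in short steps, Python scripts to look and compute and a tool call to move; the robot and the scene stay as the last step left them, time stands still between calls to the robot, and variables do not carry over. Pictures are saved under pics/ and viewed, at most 10 in all, crops included, and the job is handed in when it is done.

Besides the shell and the picture viewer there is one more tool, called after "Emit:" as name(argument=value, ...) on one line, values as JSON. play_rows: Moves the arm, as the interface text tells. Shifts and turns lie within -1 to 1; 1 stands for 400 mm of shift or pi/2 rad of turn. Its arguments: {"type":"object","properties":{"motion":{"type":"array"},"grip_force":{"type":"number"}},"required":["motion"]}

```bash
mkdir -p pics
cat > h.py <<'E'
import numpy as np, cv2
from bench import env
from scipy.spatial.transform import Rotation as Ro
def px2w(c,u,v,d=None,z=None):
    K=c["mtx"];r=np.linalg.inv(K)@np.array([u,v,1.])
    R=np.array(c["R"]);t=np.array(c["t"])
    if d is not None: return R.T@(r*d-t)
    o=-R.T@t;w=R.T@r
    return o+w*(z-o[2])/w[2]
def cloud(c,m):
    vv,uu=np.nonzero(m&(c["range_z"]>0));d=c["range_z"][vv,uu]
    P=np.stack([uu,vv,np.ones(len(uu))])
    P=np.linalg.inv(c["mtx"])@P*d
    return (np.array(c["R"]).T@(P-np.array(c["t"])[:,None])).T
E
python3 - <<'E'
from h import *
ims=[]
for n in ["scene","side"]:
    c=env.camera(n);ims.append(c["color"])
    for l in ["wrench","screwdriver","box","cover","lug_nut","clip_weight","gauge","core_tool"]:
        for s in env.silhouettes(l,n)[:1]:
            p=cloud(c,s["region"])
            print(n,l,round(s["conf"],2),s["region"].sum(),np.round(np.median(p,0)),np.round(np.percentile(p,[2,98],axis=0)).tolist() if len(p) else "")
    for l in ["wrench","box","handle_mid","handle_end","tip"]:
        for s in env.tip_of(l,n)[:1]:
            u,v=s["position"][0]*512,s["position"][1]*384
            z={"wrench":70,"box":0}.get(l,20)
            print(n,l,round(s["conf"],2),round(u),round(v),np.round(px2w(c,u,v,z=z)))
cv2.imwrite("pics/a.png",cv2.resize(np.vstack(ims)[:,:,::-1],None,fx=.78,fy=.78))
for i,n in enumerate("ab"): cv2.imwrite(f"pics/a{n}.png",cv2.resize(ims[i][:,:,::-1],None,fx=1.5,fy=1.5))
print(env.read_state())
E
```

```text
scene wrench 0.75 383 [596. -12.  79.] [[578.0, -106.0, 5.0], [671.0, 69.0, 83.0]]
scene screwdriver 0.82 282 [598. -13.  34.] [[561.0, -40.0, 7.0], [637.0, -5.0, 39.0]]
scene box 0.85 8498 [466.  -2.  67.] [[357.0, -94.0, 4.0], [677.0, 62.0, 74.0]]
scene cover 0.69 4151 [448. -13.  72.] [[360.0, -94.0, 69.0], [673.0, 60.0, 74.0]]
scene lug_nut 0.64 111 [393.  32.  91.] [[387.0, 20.0, 74.0], [404.0, 38.0, 98.0]]
scene clip_weight 0.61 93 [392. -60.  80.] [[382.0, -76.0, 74.0], [408.0, -49.0, 86.0]]
scene gauge 0.87 1244 [405. 371.  25.] [[373.0, 302.0, 12.0], [435.0, 407.0, 29.0]]
scene core_tool 0.85 297 [524. 343.  14.] [[514.0, 276.0, 0.0], [544.0, 375.0, 21.0]]
scene wrench 0.93 297 151 [597. -25.  70.]
scene box 0.61 311 192 [518. -18.   0.]
scene handle_mid 0.76 295 169 [590. -18.  20.]
scene handle_end 0.73 289 158 [634. -28.  20.]
side wrench 0.51 234 [596.  32.  77.] [[579.0, -97.0, 70.0], [613.0, 72.0, 81.0]]
side box 0.57 7028 [511.  58.  49.] [[364.0, -95.0, 2.0], [676.0, 65.0, 71.0]]
side cover 0.89 2037 [453.  -1.  70.] [[361.0, -91.0, 67.0], [676.0, 62.0, 72.0]]
side l
[... 503 characters left out ...]
{'time_s': 1.4, 'joints': array([-1.26760263e+00,  3.50689545e-01,  1.65180557e+00, -6.40588804e-05,
        1.13910868e+00, -8.46115123e-02]), 'joint_vel': array([ 0.00097081,  0.00109255,  0.00071667, -0.00029396,  0.000838  ,
        0.00158865]), 'effort': array([-1.43753500e-04, -5.06028950e+01, -2.91647583e+01, -1.02975541e-04,
        6.36711411e-04, -4.46988076e-05]), 'tcp_pos': array([ 207.98409559, -509.13697538,  231.29316927]), 'ee_rot': array([ 9.81257134e-01,  1.92702972e-01, -2.95246775e-05, -2.36087479e-06]), 'contact_force': array([0.39006426, 0.06326062, 0.28626338]), 'torque': array([ 0.00594304, -0.04877624,  0.06784124]), 'grip_force': 0.0, 'opening': 0.9973968796630744}
```

View pics/aa.png

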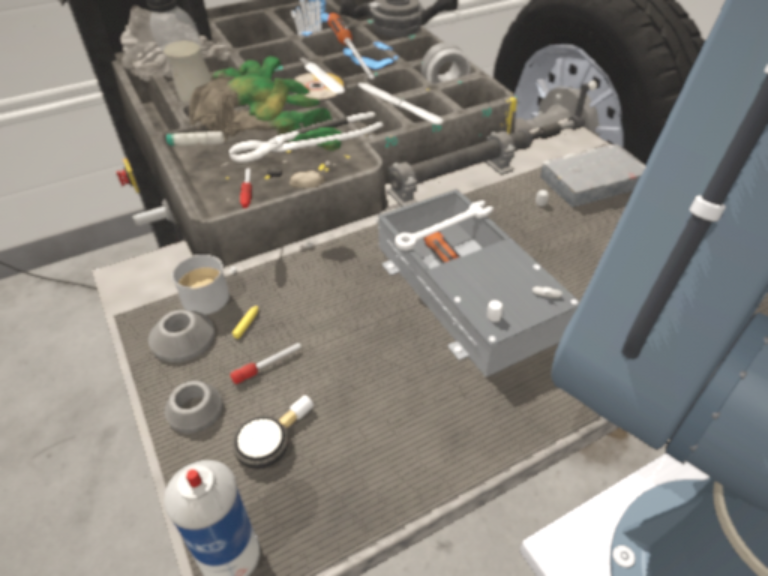

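Run:
```python
from h import *
for n in ["scene","side"]:
    c=env.camera(n)
    for l in ["cover","box","wrench","screwdriver"]:
        s=env.silhouettes(l,n)
        if not s: continue
        p=cloud(c,s[0]["region"])
        if l in("cover","box"): p=p[(abs(p[:,2]-71)<4)]
        if l=="wrench": p=p[(abs(p[:,2]-79)<6)&(abs(p[:,0]-596)<30)]
        if l=="screwdriver": p=p[(p[:,2]>15)&(p[:,2]<40)]
        if len(p)<10: continue
        r=cv2.minAreaRect(p[:,:2].astype(np.float32));print(n,l,len(p),r)
        if l in("wrench","screwdriver"):
            q=p[:,:2]-p[:,:2].mean(0);w=np.linalg.svd(q,full_matrices=False)[2][0];print("  axis",w,p.mean(0))
```

```text
scene cover 4033 ((517.8969116210938, -17.929344177246094), (159.77276611328125, 323.8888244628906), 89.62582397460938)
scene box 4190 ((518.06689453125, -13.898445129394531), (323.57745361328125, 167.5917205810547), 0.021464208140969276)
scene wrench 278 ((595.1546630859375, -15.082061767578125), (29.476463317871094, 173.39576721191406), 2.925278425216675)
  axis [-0.06514386  0.99787588] [ 5.93879084e+02 -4.96811516e-01  7.94411905e+01]
scene screwdriver 260 ((598.5226440429688, -18.343326568603516), (79.68406677246094, 27.363449096679688), 1.215903878211975)
  axis [-0.99965931 -0.02610109] [597.51357601 -14.89454924  32.20540948]
side cover 2123 ((518.9783935546875, -16.23291015625), (161.64599609375, 322.36187744140625), 89.50467681884766)
side box 2089 ((518.59521484375, -16.105323791503906), (321.6065368652344, 163.09986877441406), 0.2987814247608185)
side wrench 182 ((596.580322265625, -12.644935607910156), (28.887134552001953, 176.70684814453125), 5.2462053298950195)
  axis [-0.07830713  0.99692928] [596.46810321  -2.80102267  77.49876621]
```

Emit:
play_rows(motion=[{"translation": [0.0853, -0.0488, 0], "twist": [0, 0, 0], "fingers": 0.6}, {"translation": [0.0853, -0.0488, 0], "twist": [0, 0, 0], "fingers": 0.6}, {"translation": [0.0853, -0.0488, 0], "twist": [0, 0, 0], "fingers": 0.6}, {"translation": [0.0853, -0.0488, 0], "twist": [0, 0, 0], "fingers": 0.6}, {"translation": [0.0853, -0.0488, 0], "twist": [0, 0, 0], "fingers": 0.6}, {"translation": [0.0853, -0.0488, 0], "twist": [0, 0, 0], "fingers": 0.6}, {"translation": [0.0853, -0.0488, 0], "twist": [0, 0, 0], "fingers": 0.6}, {"translation": [0.0853, -0.0488, 0], "twist": [0, 0, 0], "fingers": 0.6}])

```text
time_s: 2.57
tcp_pos: [402.5, -259.7, 231.5]
ee_rot: [0.981, 0.193, 0.0, 0.0]
contact_force: [1.4, -0.6, 0.2]
opening: 0.601
grip_force: 0.0
```

Emit:
play_rows(motion=[{"translation": [0.0853, -0.0488, 0], "twist": [0, 0, 0], "fingers": 0.6}, {"translation": [0.0853, -0.0488, 0], "twist": [0, 0, 0], "fingers": 0.6}, {"translation": [0.0853, -0.0488, 0], "twist": [0, 0, 0], "fingers": 0.6}, {"translation": [0.0853, -0.0488, 0], "twist": [0, 0, 0], "fingers": 0.6}, {"translation": [0.0853, -0.0488, 0], "twist": [0, 0, 0], "fingers": 0.6}, {"translation": [0.0853, -0.0488, 0], "twist": [0, 0, 0], "fingers": 0.6}, {"translation": [0.0853, -0.0488, 0], "twist": [0, 0, 0], "fingers": 0.6}, {"translation": [0.0853, -0.0488, 0], "twist": [0, 0, 0], "fingers": 0.6}])

```text
time_s: 3.23
tcp_pos: [596.2, -11.7, 231.4]
ee_rot: [0.981, 0.193, 0.0, 0.0]
contact_force: [0.6, -0.6, -0.3]
opening: 0.6
grip_force: 0.0
```

Emit:
play_rows(motion=[{"translation": [0, 0, 0], "twist": [0, 0, -0.075], "fingers": 0.6}, {"translation": [0, 0, 0], "twist": [0, 0, -0.075], "fingers": 0.6}, {"translation": [0, 0, 0], "twist": [0, 0, -0.075], "fingers": 0.6}, {"translation": [0, 0, 0], "twist": [0, 0, -0.075], "fingers": 0.6}, {"translation": [0, 0, 0], "twist": [0, 0, -0.075], "fingers": 0.6}, {"translation": [0, 0, 0], "twist": [0, 0, -0.075], "fingers": 0.6}, {"translation": [0, 0, 0], "twist": [0, 0, -0.075], "fingers": 0.6}, {"translation": [0, 0, 0], "twist": [0, 0, -0.075], "fingers": 0.6}, {"translation": [0, 0, 0], "twist": [0, 0, -0.075], "fingers": 0.6}, {"translation": [0, 0, 0], "twist": [0, 0, -0.075], "fingers": 0.6}])

```text
time_s: 4.07
tcp_pos: [595.3, -13.6, 231.3]
ee_rot: [0.707, 0.707, -0.0, -0.0]
contact_force: [0.3, -0.1, -0.2]
opening: 0.6
grip_force: 0.0
```

Emit:
play_rows(motion=[{"translation": [0, 0, 0], "twist": [0, 0, -0.05], "fingers": 0.6}, {"translation": [0, 0, 0], "twist": [0, 0, 0], "fingers": 0.6}, {"translation": [0, 0, 0], "twist": [0, 0, 0], "fingers": 0.6}])

```text
time_s: 4.32
tcp_pos: [595.3, -13.6, 231.3]
ee_rot: [0.682, 0.732, 0.0, -0.0]
contact_force: [-0.5, 0.4, -0.1]
opening: 0.599
grip_force: 0.0
```

```bash
cat >> h.py <<'E'
def wrist():
    s=env.read_state();c=env.camera("wrist")
    T=np.eye(4);T[:3,:3]=Ro.from_quat(s["ee_rot"]).as_matrix();T[:3,3]=s["tcp_pos"]
    W=T@np.array(c["mount"]);c["R"]=W[:3,:3].T;c["t"]=-W[:3,:3].T@W[:3,3]
    return s,c
E
python3 - <<'E'
from h import *
s,c=wrist();print(s["tcp_pos"],Ro.from_quat(s["ee_rot"]).as_matrix().round(3).tolist(),s["opening"],s["joints"].round(3))
for l in ["wrench","screwdriver"]:
    for q in env.silhouettes(l,"wrist")[:1]:
        p=cloud(c,q["region"]);m=np.median(p[:,2]);p=p[abs(p[:,2]-m)<8]
        print(l,q["conf"],len(p),m,cv2.minAreaRect(p[:,:2].astype(np.float32)),np.linalg.svd(p[:,:2]-p[:,:2].mean(0),full_matrices=False)[2][0])
for l,z in [("wrench",75),("handle_mid",20),("handle_end",20),("box",0)]:
    for q in env.tip_of(l,"wrist")[:1]:
        u,v=q["position"][0]*512,q["position"][1]*384;print(l,q["conf"],u,v,px2w(c,u,v,z=z))
p=cloud(c,np.ones((384,512),bool));p=p[(p[:,2]>67)&(p[:,2]<75)];print("rim",np.percentile(p,[1,99],axis=0).round(1).tolist())
c2=env.camera("scene");p=cloud(c2,np.ones((384,512),bool))
k=(p[:,0]>560)&(p[:,0]<640)&(p[:,1]>85)&(p[:,1]<320);print("free?",k.sum(),np.percentile(p[k][:,2],[0,1,50,99,100]))
k=(p[:,0]>690)&(p[:,0]<1000)&(p[:,1]>-80)&(p[:,1]<60);
for x in range(690,1000,30):
    kk=k&(abs(p[:,0]-x)<15)
    if kk.any():print(x,p[kk][:,2].max().round())
cv2.imwrite("pics/b.png",c["color"][:,:,::-1])
E
```

```text
[595.28745594 -13.55277394 231.26425788] [[-0.071, 0.997, -0.0], [0.997, 0.071, 0.0], [0.0, -0.0, -1.0]] 0.5986409772943656 [-0.101  0.433  1.529  0.     1.179 -0.172]
wrench 0.74 1929 77.9243646041654 ((597.8123168945312, -18.23705291748047), (30.198036193847656, 179.5010528564453), 4.308457851409912) [ 0.07064371 -0.99750161]
screwdriver 0.88 1565 32.05319636019739 ((584.5995483398438, -20.091005325317383), (29.951610565185547, 120.9869384765625), 88.2163314819336) [ 0.99973813 -0.02288368]
wrench 0.57 262.1952 173.9904 [597.1736165  -11.67673229  75.        ]
handle_mid 0.72 255.0784 166.5024 [588.70169165 -17.51282989  20.        ]
handle_end 0.81 298.5984 175.9104 [646.89268137 -26.20899644  20.        ]
box 0.63 200.704 155.5968 [513.8420193  -12.52612981   0.        ]
rim [[360.1, -206.4, 67.5], [917.5, 131.6, 74.3]]
free? 2418 [-2.67629463 -1.51861293  1.45538045 11.94975877 15.54288029]
690 3.0
720 5.0
750 93.0
780 99.0
810 103.0
840 111.0
870 116.0
900 119.0
930 137.0
960 137.0
990 143.0
```

View pics/b.png

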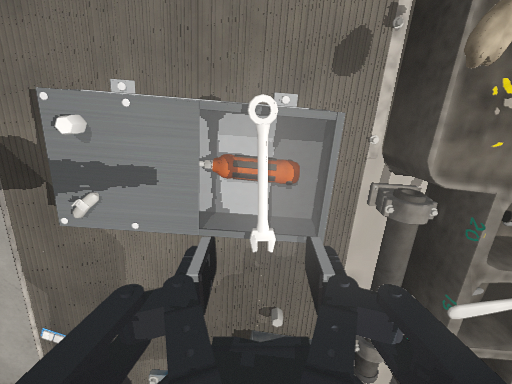

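Emit:
play_rows(motion=[{"translation": [-0.0038, 0.0025, 0.09], "twist": [0, 0, 0], "fingers": 0.6}, {"translation": [0, 0, 0.09], "twist": [0, 0, 0], "fingers": 0.6}, {"translation": [0, 0, 0.09], "twist": [0, 0, 0], "fingers": 0.6}, {"translation": [0, 0, 0.06], "twist": [0, 0, 0], "fingers": 0.6}, {"translation": [0, 0, 0.042], "twist": [0, 0, 0], "fingers": 0.6}, {"translation": [0, 0, 0.025], "twist": [0, 0, 0], "fingers": 0.6}, {"translation": [0, 0, 0], "twist": [0, 0, 0], "fingers": 0.4}, {"translation": [0, 0, 0], "twist": [0, 0, 0], "fingers": 0.3}], grip_force=40)

```text
time_s: 5.38
tcp_pos: [596.7, -15.0, 72.9]
ee_rot: [0.681, 0.733, 0.0, 0.0]
contact_force: [0.8, 1.4, 0.4]
opening: 0.326
grip_force: 0.0
```

Emit:
play_rows(motion=[{"translation": [0, 0, 0], "twist": [0, 0, 0], "fingers": 0.2}, {"translation": [0, 0, 0], "twist": [0, 0, 0], "fingers": 0.1}, {"translation": [0, 0, 0], "twist": [0, 0, 0], "fingers": 0.05}, {"translation": [0, 0, 0], "twist": [0, 0, 0], "fingers": 0.05}, {"translation": [0, 0, 0], "twist": [0, 0, 0], "fingers": 0.05}, {"translation": [0, 0, 0], "twist": [0, 0, 0], "fingers": 0.05}])

```text
time_s: 5.88
tcp_pos: [597.2, -15.1, 74.0]
ee_rot: [0.681, 0.733, 0.001, 0.001]
contact_force: [-1.6, 0.3, 7.1]
opening: 0.16
grip_force: 39.5
```

Emit:
play_rows(motion=[{"translation": [0, 0, -0.025], "twist": [0, 0, 0], "fingers": 0.05}, {"translation": [0, 0, -0.05], "twist": [0, 0, 0], "fingers": 0.05}, {"translation": [0, 0, -0.075], "twist": [0, 0, 0], "fingers": 0.05}, {"translation": [0, 0, -0.05], "twist": [0, 0, 0], "fingers": 0.05}, {"translation": [0, 0, 0], "twist": [0, 0, 0], "fingers": 0.05}, {"translation": [0, 0, 0], "twist": [0, 0, 0], "fingers": 0.05}])

```text
time_s: 6.38
tcp_pos: [596.8, -15.0, 154.0]
ee_rot: [0.681, 0.733, 0.001, 0.001]
contact_force: [0.1, -0.5, -1.5]
opening: 0.156
grip_force: 39.3
```

Run:
```python
from h import *
s,c=wrist();print(s["tcp_pos"],s["opening"],s["contact_force"])
for q in env.silhouettes("wrench","wrist")[:1]:
    p=cloud(c,q["region"]);m=np.median(p[:,2]);p=p[abs(p[:,2]-m)<12]
    print(q["conf"],len(p),m,cv2.minAreaRect(p[:,:2].astype(np.float32)))
    for y in range(-100,80,20):
        k=abs(p[:,1]-y)<10
        if k.any(): print(y,np.percentile(p[k][:,2],[10,50,90]).round(1))
cv2.imwrite("pics/c.png",c["color"][:,:,::-1])
```

```text
[596.83182689 -15.03870336 153.994451  ] 0.15613025362475433 [ 0.13591355 -0.49240316 -1.45447649]
0.69 6165 157.89127279091875 ((595.1937255859375, -6.346778869628906), (30.416841506958008, 156.88912963867188), 3.408857583999634)
-80 [152.2 157.2 159.1]
-60 [155.8 157.3 158.2]
-40 [155.7 157.1 157.9]
-20 [155.5 156.9 157.7]
0 [155.5 157.  158. ]
20 [155.7 157.2 158.3]
40 [156.5 158.9 160. ]
60 [158.5 159.4 160.3]
```

View pics/c.png

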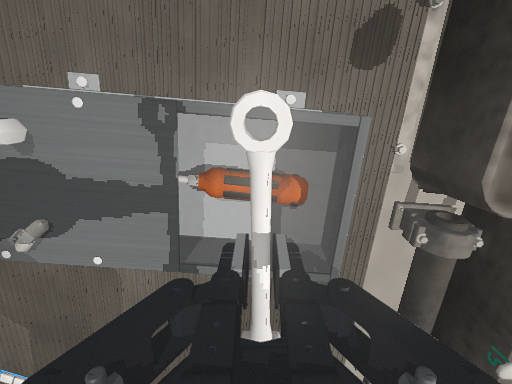

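Emit:
play_rows(motion=[{"translation": [0.04, 0, 0], "twist": [0, 0, 0], "fingers": 0.05}, {"translation": [0.08, 0, 0], "twist": [0, 0, 0], "fingers": 0.05}, {"translation": [0.09, 0.01, 0], "twist": [0, 0, 0], "fingers": 0.05}, {"translation": [0.09, 0.01, 0], "twist": [0, 0, 0], "fingers": 0.05}, {"translation": [0.09, 0.01, 0], "twist": [0, 0, 0], "fingers": 0.05}, {"translation": [0.09, 0.01, 0], "twist": [0, 0, 0], "fingers": 0.05}, {"translation": [0.04, 0, 0], "twist": [0, 0, 0], "fingers": 0.05}, {"translation": [0, 0, 0], "twist": [0, 0, 0], "fingers": 0.05}, {"translation": [0, 0, 0], "twist": [0, 0, 0], "fingers": 0.05}])

```text
time_s: 7.23
tcp_pos: [596.3, 194.1, 151.1]
ee_rot: [0.68, 0.733, -0.001, -0.001]
contact_force: [-0.4, 0.3, -1.0]
opening: 0.154
grip_force: 39.3
```

Run:
```python
from h import *
s=env.read_state();print(s["tcp_pos"],s["opening"])
c=env.camera("scene");p=cloud(c,np.ones((384,512),bool))
k=(p[:,0]>550)&(p[:,0]<650)&(p[:,1]>65)&(p[:,1]<330)&(p[:,2]>5)&(p[:,2]<60)
q=p[k];print(k.sum())
for x in range(550,650,20):
  print(x,[int(((abs(q[:,0]-x-10)<10)&(abs(q[:,1]-y-10)<10)).sum()) for y in range(60,330,20)])
c=env.camera("side");s=env.silhouettes("screwdriver","side")
for t in s[:1]:
  p=cloud(c,t["region"]);print(t["conf"],np.percentile(p,[2,50,98],axis=0).round())
for cam in("scene","side"):
  c=env.camera(cam)
  for l in ["handle_mid","handle_end","tip"]:
    for t in env.tip_of(l,cam)[:1]: print(cam,l,t["conf"],px2w(c,t["position"][0]*512,t["position"][1]*384,z=20).round(1))
```

```text
[596.26026959 194.05827978 151.13363351] 0.15441791110432754
108
550 [0, 0, 0, 0, 0, 0, 0, 0, 1, 0, 0, 0, 0, 0]
570 [0, 0, 0, 0, 0, 0, 0, 0, 1, 0, 0, 0, 0, 0]
590 [4, 0, 0, 0, 0, 0, 0, 0, 0, 0, 0, 0, 0, 8]
610 [19, 0, 0, 0, 0, 0, 0, 0, 0, 0, 0, 0, 36, 19]
630 [3, 0, 0, 0, 0, 0, 0, 0, 0, 1, 0, 6, 10, 0]
scene handle_mid 0.69 [591.2 -21.6  20. ]
scene handle_end 0.83 [635.9 -27.4  20. ]
side handle_mid 0.47 [595.3 -37.8  20. ]
```

Emit:
play_rows(motion=[{"translation": [-0.0125, 0, 0.04], "twist": [0, 0, 0], "fingers": 0.05}, {"translation": [0, 0, 0.08], "twist": [0, 0, 0], "fingers": 0.05}, {"translation": [0, 0, 0.08], "twist": [0, 0, 0], "fingers": 0.05}, {"translation": [0, 0, 0.07], "twist": [0, 0, 0], "fingers": 0.05}, {"translation": [0, 0, 0.04], "twist": [0, 0, 0], "fingers": 0.05}, {"translation": [0, 0, 0.03], "twist": [0, 0, 0], "fingers": 0.05}, {"translation": [0, 0, 0], "twist": [0, 0, 0], "fingers": 0.05}, {"translation": [0, 0, 0], "twist": [0, 0, 0], "fingers": 0.05}])

```text
time_s: 8.45
tcp_pos: [597.7, 188.7, 16.8]
ee_rot: [0.681, 0.733, 0.0, 0.0]
contact_force: [0.1, 0.5, -0.7]
opening: 0.155
grip_force: 39.3
```

Emit:
play_rows(motion=[{"translation": [0, 0, 0.01], "twist": [0, 0, 0], "fingers": 0.05}, {"translation": [0, 0, 0.01], "twist": [0, 0, 0], "fingers": 0.05}, {"translation": [0, 0, 0.007], "twist": [0, 0, 0], "fingers": 0.05}, {"translation": [0, 0, 0.004], "twist": [0, 0, 0], "fingers": 0.05}, {"translation": [0, 0, 0], "twist": [0, 0, 0], "fingers": 0.05}, {"translation": [0, 0, 0], "twist": [0, 0, 0], "fingers": 0.05}])

```text
time_s: 8.95
tcp_pos: [597.5, 188.7, 4.2]
ee_rot: [0.681, 0.733, 0.0, 0.0]
contact_force: [-0.4, -0.1, -0.7]
opening: 0.162
grip_force: 39.3
```

Emit:
play_rows(motion=[{"translation": [0, 0, 0], "twist": [0, 0, 0], "fingers": 0.25}, {"translation": [0, 0, 0], "twist": [0, 0, 0], "fingers": 0.35}, {"translation": [0, 0, 0], "twist": [0, 0, 0], "fingers": 0.5}, {"translation": [0, 0, 0], "twist": [0, 0, 0], "fingers": 0.5}, {"translation": [0, 0, -0.02], "twist": [0, 0, 0], "fingers": 0.5}, {"translation": [0, 0, -0.06], "twist": [0, 0, 0], "fingers": 0.5}, {"translation": [0, 0, -0.09], "twist": [0, 0, 0], "fingers": 0.6}, {"translation": [0, 0, -0.1], "twist": [0, 0, 0], "fingers": 0.6}, {"translation": [0, 0, -0.1], "twist": [0, 0, 0], "fingers": 0.6}, {"translation": [0, 0, -0.08], "twist": [0, 0, 0], "fingers": 0.6}])

```text
time_s: 9.78
tcp_pos: [597.7, 188.7, 188.0]
ee_rot: [0.681, 0.733, 0.001, 0.001]
contact_force: [0.0, -0.3, 0.3]
opening: 0.599
grip_force: 0.0
```

Emit:
play_rows(motion=[{"translation": [-0.07, -0.01, 0], "twist": [0, 0, 0], "fingers": 0.6}, {"translation": [-0.09, -0.01, 0], "twist": [0, 0, 0], "fingers": 0.6}, {"translation": [-0.09, -0.01, 0], "twist": [0, 0, 0], "fingers": 0.6}, {"translation": [-0.09, -0.01, 0], "twist": [0, 0, 0], "fingers": 0.6}, {"translation": [-0.09, -0.01, 0], "twist": [0, 0, 0], "fingers": 0.6}, {"translation": [-0.0825, 0, 0], "twist": [0, 0, 0], "fingers": 0.6}, {"translation": [0, 0, 0], "twist": [0, 0, 0.06], "fingers": 0.6}, {"translation": [0, 0, 0], "twist": [0, 0, 0.075], "fingers": 0.6}, {"translation": [0, 0, 0], "twist": [0, 0, 0.075], "fingers": 0.6}, {"translation": [0, 0, 0], "twist": [0, 0, 0.075], "fingers": 0.6}])

```text
time_s: 10.62
tcp_pos: [592.5, -17.6, 184.8]
ee_rot: [0.828, 0.561, 0.0, 0.0]
contact_force: [0.1, 0.3, -0.5]
opening: 0.599
grip_force: 0.0
```

Emit:
play_rows(motion=[{"translation": [0, 0, 0], "twist": [0, 0, 0.075], "fingers": 0.6}, {"translation": [0, 0, 0], "twist": [0, 0, 0.075], "fingers": 0.6}, {"translation": [0, 0, 0], "twist": [0, 0, 0.075], "fingers": 0.6}, {"translation": [0, 0, 0], "twist": [0, 0, 0.075], "fingers": 0.6}, {"translation": [0, 0, 0], "twist": [0, 0, 0.075], "fingers": 0.6}, {"translation": [0, 0, 0], "twist": [0, 0, 0.075], "fingers": 0.6}, {"translation": [0, 0, 0], "twist": [0, 0, 0.075], "fingers": 0.6}, {"translation": [0, 0, 0], "twist": [0, 0, 0.075], "fingers": 0.6}, {"translation": [0, 0, 0], "twist": [0, 0, 0.075], "fingers": 0.6}, {"translation": [0, 0, 0], "twist": [0, 0, 0.075], "fingers": 0.6}])

```text
time_s: 11.45
tcp_pos: [592.5, -17.3, 184.8]
ee_rot: [1.0, 0.006, 0.0, 0.0]
contact_force: [0.1, 0.8, -0.7]
opening: 0.595
grip_force: 0.0
```

Emit:
play_rows(motion=[{"translation": [0, 0, 0], "twist": [0, 0, 0.025], "fingers": 0.6}, {"translation": [0, 0, 0], "twist": [0, 0, 0], "fingers": 0.6}, {"translation": [0, 0, 0], "twist": [0, 0, 0], "fingers": 0.6}])

```text
time_s: 11.7
tcp_pos: [592.5, -17.3, 184.6]
ee_rot: [1.0, -0.009, 0.0, 0.0]
contact_force: [0.1, -0.6, -0.3]
opening: 0.597
grip_force: 0.0
```

Run:
```python
from h import *
s,c=wrist();print(s["tcp_pos"],Ro.from_quat(s["ee_rot"]).as_matrix().round(3).tolist(),s["opening"],s["joints"].round(3))
for q in env.silhouettes("screwdriver","wrist")[:1]:
    p=cloud(c,q["region"]);p=p[(p[:,2]>12)&(p[:,2]<42)]
    print(q["conf"],len(p),cv2.minAreaRect(p[:,:2].astype(np.float32)),np.percentile(p,[.5,50,99.5],axis=0).round(1).tolist())
    for x in range(525,660,8):
        k=abs(p[:,0]-x)<4
        if k.sum()>5: a=p[k];print(x,np.percentile(a[:,1],[2,98]).round(1),np.percentile(a[:,2],95).round(1))
for l in ["handle_mid","handle_end"]:
    for q in env.tip_of(l,"wrist")[:1]:
        u,v=q["position"][0]*512,q["position"][1]*384;print(l,q["conf"],u,v,px2w(c,u,v,z=20))
p=cloud(c,np.ones((384,512),bool))
r=p[(p[:,2]>66)&(p[:,2]<76)&(abs(p[:,1]+17)<30)];print("rim x",np.histogram(r[:,0],bins=np.arange(500,690,5)))
r=p[(p[:,2]>66)&(p[:,2]<76)&(abs(p[:,0]-590)<40)];print("rim y",np.histogram(r[:,1],bins=np.arange(-100,70,5)))
im=c["color"][:,:,::-1]
c=env.camera("scene")
for q in env.silhouettes("wrench","scene")[:1]:
    p=cloud(c,q["region"]);print(q["conf"],len(p),np.percentile(p,[1,50,99],axis=0).round(1).tolist())
cv2.imwrite("pics/d.png",np.hstack([im[::1],c["color"][:,:,::-1]])[:, :] if 0 else cv2.resize(np.hstack([im,c["color"][:,:,::-1]]),(800,300)))
```

```text
[592.53318792 -17.28119198 184.57549741] [[1.0, -0.019, 0.0], [-0.019, -1.0, -0.0], [0.0, 0.0, -1.0]] 0.5965587103222945 [-0.108  0.477  1.584  0.     1.08   1.482]
0.55 2685 ((572.3201904296875, -20.499544143676758), (30.89858627319336, 146.86781311035156), 88.271484375) [[502.2, -36.3, 19.8], [594.3, -20.5, 32.2], [645.5, -5.0, 35.8]]
525 [-24.4 -13.4] 24.6
533 [-26.8 -12.4] 27.9
541 [-28.7  -9.5] 31.3
549 [-33.9  -5.8] 34.7
557 [-34.5  -4.6] 34.9
565 [-35.1  -4.9] 34.5
573 [-35.1  -5.1] 34.6
581 [-35.1  -5.4] 34.8
589 [-36.3  -5.7] 34.9
597 [-36.2  -5.9] 34.9
605 [-36.2  -6.1] 35.2
613 [-36.2  -6.4] 35.0
621 [-36.1  -6.7] 35.5
629 [-37.4  -6.9] 35.6
637 [-36.   -8.2] 34.9
645 [-34.  -10.5] 33.0
handle_mid 0.6 263.9872 175.7952 [588.63832306 -20.41677829  20.        ]
handle_end 0.66 265.1136 125.29919999999998 [645.24679255 -22.4661143   20.        ]
rim x (array([218, 231, 223, 224, 258,  65,   0,   0,   0,   0,   0,   0,   0,
         0,   0,   0,   0,   0,   0,   0,   0,   0,   0,   0,   0,   0,
         0,   0,   0,   0,   0,   0,   0,   0, 381, 349,   0]), array([500, 505, 510, 515, 520, 525, 530, 535, 540, 545, 550, 555, 560,
       565, 570, 575, 580, 585, 590, 595, 600, 605, 610, 615, 620, 625,
       630, 635, 640, 645, 650, 655, 660, 665, 670, 675, 680, 685]))
rim y (array([142, 400, 194,   0,   0,   0,   0,   0,   0,   0,   0,   0,   0,
         0,   0,   0,   0,   0,   0,   0,   0,   0,   0,   0,   0,   0,
         0,   0,   0,   0, 288, 394,  47]), array([-100,  -95,  -90,  -85,  -80,  -75,  -70,  -65,  -60,  -55,  -50,
        -45,  -40,  -35,  -30,  -25,  -20,  -15,  -10,   -5,    0,    5,
         10,   15,   20,   25,   30,   35,   40,   45,   50,   55,   60,
         65]))
0.66 462 [[577.0, 97.4, -0.0], [595.6, 200.5, 9.3], [616.3, 274.4, 13.1]]
```

View pics/d.png

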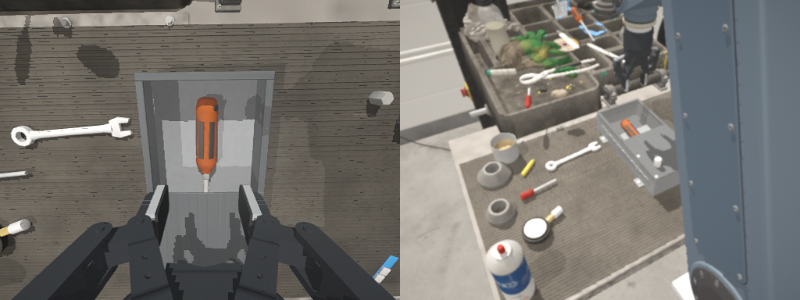

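Emit:
play_rows(motion=[{"translation": [-0.006, 0.0085, 0.06], "twist": [0, 0, 0], "fingers": 0.6}, {"translation": [0, 0, 0.09], "twist": [0, 0, 0], "fingers": 0.6}, {"translation": [0, 0, 0.09], "twist": [0, 0, 0], "fingers": 0.6}, {"translation": [0, 0, 0.08], "twist": [0, 0, 0], "fingers": 0.6}, {"translation": [0, 0, 0.06], "twist": [0, 0, 0], "fingers": 0.6}, {"translation": [0, 0, 0.03], "twist": [0, 0, 0], "fingers": 0.6}, {"translation": [0, 0, 0.02], "twist": [0, 0, 0], "fingers": 0.6}, {"translation": [0, 0, 0], "twist": [0, 0, 0], "fingers": 0.6}, {"translation": [0, 0, 0], "twist": [0, 0, 0], "fingers": 0.6}])

```text
time_s: 12.75
tcp_pos: [590.8, -20.7, 13.1]
ee_rot: [1.0, -0.01, 0.001, 0.0]
contact_force: [-0.1, 0.0, 1.5]
opening: 0.6
grip_force: 0.0
```

Emit:
play_rows(motion=[{"translation": [0, 0, 0.0085], "twist": [0, 0, 0], "fingers": 0.6}, {"translation": [0, 0, 0], "twist": [0, 0, 0], "fingers": 0.5}, {"translation": [0, 0, 0], "twist": [0, 0, 0], "fingers": 0.4}, {"translation": [0, 0, 0], "twist": [0, 0, 0], "fingers": 0.35}, {"translation": [0, 0, 0], "twist": [0, 0, 0], "fingers": 0.2}, {"translation": [0, 0, 0], "twist": [0, 0, 0], "fingers": 0.2}, {"translation": [0, 0, 0], "twist": [0, 0, 0], "fingers": 0.2}, {"translation": [0, 0, 0], "twist": [0, 0, 0], "fingers": 0.2}], grip_force=70)

```text
time_s: 13.42
tcp_pos: [590.5, -20.7, 9.7]
ee_rot: [1.0, -0.01, 0.001, 0.0]
contact_force: [-2.4, 0.5, 7.6]
opening: 0.338
grip_force: 68.7
```

```bash
cat > plan.py <<'E'
# 2D (x,z) check: waypoints of handle_mid + tilt; clearances to floor, cover edge, far edge
import numpy as np
E0,E1,ZC,FL=526.,670.,(66.,71.),4.
xm0,zm0=590.,20.
outline=[]
for s in np.arange(0,164,1): outline+= [(s-207,4),(s-207,-4)]
for s in np.arange(160,265,1): outline+= [(s-207,16),(s-207,-16)]
for r in np.arange(-16,17,2): outline.append((57+0,r)) ; outline.append((-44 -3,r*10/16))
O=np.array(outline)
def clear(x,z,th):
    c,s=np.cos(th),np.sin(th);X=x+O[:,0]*c-O[:,1]*s;Z=z+O[:,0]*s+O[:,1]*c
    def d(x0,x1): # box obstacle x0..x1, ZC
        dx=np.maximum(np.maximum(x0-X,X-x1),0);dz=np.maximum(np.maximum(ZC[0]-Z,Z-ZC[1]),0);return np.hypot(dx,dz).min()
    inb=(X>361)&(X<676)&(Z<66)
    w=min((X[inb]-361).min() if inb.any() else 99,(676-X[inb]).min() if inb.any() else 99)
    return round(d(300,E0),1),round(d(E1,680),1),round(Z.min()-FL,1),round(w,1),round(X.max()),round(Z.min())
W=[(590,20,0),(590,24,0),(600,34,5),(608,50,10),(615,66,15),(625,80,20),(642,98,25),(660,125,33),(672,160,40),(680,220,42),(680,290,42),(675,330,42)]
if __name__=="__main__":
    for a,b in zip(W,W[1:]):
        m=[clear(*(np.array(a)+(np.array(b)-a)*t)[:2],np.radians(a[2]+(b[2]-a[2])*t)) for t in np.linspace(0,1,6)]
        print(b,np.min(m,axis=0)[:4],m[-1])
E
python3 plan.py; python3 -c "
from h import *
s=env.read_state();print(s['tcp_pos'],s['opening'],s['grip_force'],s['contact_force'])"
```

```text
(590, 24, 0) [31.1 34.7  0.  22. ] (np.float64(31.1), np.float64(34.7), np.float64(4.0), np.float64(22.0), 647, 8)
(600, 34, 5) [31.1 18.3  4.  17.8] (np.float64(32.7), np.float64(18.3), np.float64(8.0), np.float64(17.8), 658, 12)
(608, 50, 10) [26.   6.9  6.1  9.1] (np.float64(26.0), np.float64(6.9), np.float64(6.1), np.float64(9.1), 667, 10)
(615, 66, 15) [19.   0.   4.6  1.8] (np.float64(19.0), np.float64(0.0), np.float64(4.6), np.float64(1.8), 674, 9)
(625, 80, 20) [16.7  0.   1.4  1.8] (np.float64(16.7), np.float64(7.9), np.float64(1.4), np.float64(42.7), 684, 5)
(642, 98, 25) [15.8  7.9  1.4 42.7] (np.float64(16.0), np.float64(20.3), np.float64(2.9), np.float64(65.3), 700, 7)
(660, 125, 33) [16.  20.3  2.9 65.3] (np.float64(19.5), np.float64(34.7), np.float64(4.9), np.float64(100.2), 717, 9)
(672, 160, 40) [ 17.6  34.7   4.9 100.2] (np.float64(17.8), np.float64(52.2), np.float64(19.9), np.float64(110.2), 726, 24)
(680, 220, 42) [ 0.  52.2 19.9 99. ] (np.float64(8.0), np.float64(100.0), np.float64(74.5), 99, 733, 79)
(680, 290, 42) [  8.  100.   74.5  99. ] (np.float64(77.6), np.float64(152.1), np.float64(144.5), 99, 733, 149)
(675, 330, 42) [ 77.6 152.1 144.5  99. ] (np.float64(117.5), np.float64(185.1), np.float64(184.5), 99, 728, 189)
[590.4935056  -20.72856044   9.70701369] 0.33816816208772976 68.70577611029148 [-2.39076427  0.47082313  7.58167   ]
```

```bash
cat > opt.py <<'E'
from plan import *
def cl(w): return np.minimum(np.array(clear(w[0],w[1],np.radians(w[2]))[:4]),[12,12,12,12]).min()
px=590
for th in [4,8,12,16,20,25,30,35,40]:
    best=max(((cl((x,z,th))-.02*abs(x-px),x,z) for x in range(int(px),int(px)+40,2) for z in range(20,180,2)))
    px=best[1];print(th,best,clear(best[1],best[2],np.radians(th)))
E
python3 opt.py
```

```text
4 (np.float64(12.0), 590, 178) (np.float64(88.6), np.float64(97.5), np.float64(154.8), 99, 648, 159)
8 (np.float64(12.0), 590, 178) (np.float64(74.2), np.float64(101.4), np.float64(141.2), 99, 649, 145)
12 (np.float64(12.0), 590, 178) (np.float64(60.0), np.float64(105.3), np.float64(127.0), 99, 649, 131)
16 (np.float64(12.0), 590, 178) (np.float64(46.1), np.float64(108.9), np.float64(113.1), 99, 649, 117)
20 (np.float64(12.0), 590, 178) (np.float64(32.4), np.float64(111.9), np.float64(99.4), 99, 649, 103)
25 (np.float64(12.0), 590, 178) (np.float64(15.9), np.float64(114.8), np.float64(82.9), 99, 648, 87)
30 (np.float64(2.9400000000000004), 628, 116) (np.float64(3.7), np.float64(44.0), np.float64(5.0), np.float64(85.7), 685, 9)
35 (np.float64(11.4), 658, 138) (np.float64(12.7), np.float64(45.8), np.float64(12.0), np.float64(114.0), 714, 16)
40 (np.float64(12.0), 658, 154) (np.float64(13.4), np.float64(55.3), np.float64(13.9), np.float64(117.3), 712, 18)
```

```bash
sed -i 's/for z in range(20,180,2)))/for z in range(20,180,2) if z-(x-526)*np.tan(np.radians(th))<66))/; s/\.02\*/.1*/' opt.py; python3 opt.py
```

```text
4 (np.float64(12.0), 590, 54) (np.float64(12.4), np.float64(23.6), np.float64(30.8), np.float64(22.2), 648, 35)
8 (np.float64(12.0), 590, 58) (np.float64(12.8), np.float64(23.3), np.float64(21.2), np.float64(23.5), 649, 25)
12 (np.float64(11.6), 594, 64) (np.float64(12.1), np.float64(17.8), np.float64(13.0), np.float64(22.9), 653, 17)
16 (np.float64(8.299999999999999), 602, 74) (np.float64(9.3), np.float64(9.4), np.float64(9.1), np.float64(40.9), 661, 13)
20 (np.float64(7.800000000000001), 638, 90) (np.float64(11.8), np.float64(12.8), np.float64(11.4), np.float64(57.9), 697, 15)
25 (np.float64(10.4), 654, 108) (np.float64(12.0), np.float64(24.3), np.float64(12.9), np.float64(102.8), 712, 17)
30 (np.float64(11.4), 660, 124) (np.float64(12.8), np.float64(34.9), np.float64(13.0), np.float64(109.3), 717, 17)
35 (np.float64(12.0), 660, 140) (np.float64(12.2), np.float64(46.3), np.float64(14.0), np.float64(115.3), 716, 18)
40 (np.float64(12.0), 660, 156) (np.float64(13.2), np.float64(55.5), np.float64(15.9), np.float64(117.6), 714, 20)
```

```bash
cat > rows.py <<'E'
from plan import clear
import numpy as np
W=[(590,20,0,1),(590,26,0,1),(590,44,3,2),(590,56,6,2),(594,64,12,2),(602,74,16,2),(638,90,20,4),(654,108,25,3),(660,124,30,2),(660,140,35,2),(660,156,40,2),(706,195,40,4),(706,285,40,5)]
def tcp(w): t=np.radians(w[2]);return np.array([w[0]+10.3*np.sin(t),w[1]-10.3*np.cos(t),t])
P=[np.array(W[0][:3],float)]
for a,b in zip(W,W[1:]):
    for k in range(b[3]): P.append(np.array(a[:3])+(np.array(b[:3])-np.array(a[:3]))*(k+1)/b[3])
for i,(a,b) in enumerate(zip(P,P[1:])):
    A,B=tcp(a),tcp(b);d=B-A;t=A[2]
    tx=d[0]*np.cos(t)+d[1]*np.sin(t);tz=d[0]*np.sin(t)-d[1]*np.cos(t)
    print(i+1,b.round(1),"T",round(tx/400,4),round(tz/400,4),"tw",round(d[2]/(np.pi/2),4),[float(v) for v in clear(b[0],b[1],np.radians(b[2]))[:4]], B.round(1)[:2])
E
python3 rows.py
```

```text
1 [590.  26.   0.] T 0.0 -0.015 tw 0.0 [29.4, 33.2, 6.0, 22.0] [590.   15.7]
2 [590.   35.    1.5] T 0.0007 -0.0225 tw 0.0167 [23.2, 27.1, 13.8, 22.0] [590.3  24.7]
3 [590.  44.   3.] T 0.0013 -0.0225 tw 0.0167 [18.3, 24.1, 21.6, 22.1] [590.5  33.7]
4 [590.   50.    4.5] T 0.0015 -0.015 tw 0.0167 [16.3, 24.0, 25.8, 22.3] [590.8  39.7]
5 [590.  56.   6.] T 0.0019 -0.015 tw 0.0167 [12.6, 23.6, 26.4, 22.7] [591.1  45.8]
6 [592.  60.   9.] T 0.0074 -0.0095 tw 0.0333 [12.3, 21.0, 19.7, 25.2] [593.6  49.8]
7 [594.  64.  12.] T 0.0079 -0.0091 tw 0.0333 [12.1, 17.8, 13.0, 22.9] [596.1  53.9]
8 [598.  69.  14.] T 0.0133 -0.0102 tw 0.0222 [10.5, 12.8, 11.0, 24.6] [600.5  59. ]
9 [602.  74.  16.] T 0.0136 -0.0097 tw 0.0222 [9.3, 9.4, 9.1, 40.9] [604.8  64.1]
10 [611.  78.  17.] T 0.0248 -0.0034 tw 0.0111 [9.4, 8.0, 9.7, 49.8] [614.   68.2]
11 [620.  82.  18.] T 0.0249 -0.003 tw 0.0111 [9.8, 9.9, 10.2, 53.9] [623.2  72.2]
12 [629.  86.  19.] T 0.0249 -0.0026 tw 0.0111 [10.6, 11.5, 10.8, 56.0] [632.4  76.3]
13 [638.  90.  20.] T 0.025 -0.0021 tw 0.0111 [11.8, 12.8, 11.4, 57.9] [641.5  80.3]
14 [6
[... 853 characters left out ...]
 117.6] [678.1 157.9]
24 [683.  175.5  40. ] T 0.0377 -0.0002 tw 0.0 [13.0, 63.3, 35.4, 117.6] [689.6 167.6]
25 [694.5 185.2  40. ] T 0.0377 -0.0002 tw 0.0 [13.0, 67.8, 45.1, 117.6] [701.1 177.4]
26 [706. 195.  40.] T 0.0377 -0.0002 tw 0.0 [18.9, 67.8, 54.9, 117.6] [712.6 187.1]
27 [706. 213.  40.] T 0.0289 -0.0345 tw 0.0 [22.4, 81.6, 72.9, 99.0] [712.6 205.1]
28 [706. 231.  40.] T 0.0289 -0.0345 tw 0.0 [33.9, 95.4, 90.9, 99.0] [712.6 223.1]
29 [706. 249.  40.] T 0.0289 -0.0345 tw 0.0 [48.3, 109.2, 108.9, 99.0] [712.6 241.1]
30 [706. 267.  40.] T 0.0289 -0.0345 tw 0.0 [64.5, 123.0, 126.9, 99.0] [712.6 259.1]
31 [706. 285.  40.] T 0.0289 -0.0345 tw 0.0 [81.5, 136.8, 144.9, 99.0] [712.6 277.1]
```

Rows 1–5 first, with settling, then check.

Emit:
play_rows(motion=[{"translation": [0, 0, -0.015], "twist": [0, 0, 0], "fingers": 0.2}, {"translation": [0.0007, 0, -0.0225], "twist": [0, 0.0167, 0], "fingers": 0.2}, {"translation": [0.0013, 0, -0.0225], "twist": [0, 0.0167, 0], "fingers": 0.2}, {"translation": [0.0015, 0, -0.015], "twist": [0, 0.0167, 0], "fingers": 0.2}, {"translation": [0.0019, 0, -0.015], "twist": [0, 0.0167, 0], "fingers": 0.2}, {"translation": [0, 0, 0], "twist": [0, 0, 0], "fingers": 0.2}, {"translation": [0, 0, 0], "twist": [0, 0, 0], "fingers": 0.2}])

```text
time_s: 14.0
tcp_pos: [591.2, -20.7, 45.6]
ee_rot: [0.999, -0.01, 0.053, 0.001]
contact_force: [-0.2, -0.4, -0.7]
opening: 0.34
grip_force: 69.6
```

```bash
cat > chk.py <<'E'
from h import *
s,c=wrist();R=Ro.from_quat(s["ee_rot"]).as_matrix();print(s["tcp_pos"].round(1),R[:,2].round(3),R[:,1].round(3),s["opening"],s["contact_force"].round(1),s["torque"].round(2))
hm=s["tcp_pos"]-10.3*R[:,2]
print("nominal handle_mid",hm.round(1),"end",(hm+57*R[:,0]).round(1),"tip",(hm-207*R[:,0]).round(1))
for q in env.silhouettes("screwdriver","wrist")[:1]:
    p=(cloud(c,q["region"])-hm)@R  # in tool axes about nominal handle_mid: x along, z down
    for x in range(-200,61,10):
        k=(abs(p[:,0]-x)<5)&(abs(p[:,2])<25)
        if k.sum()>5: a=p[k];print(x,np.percentile(a[:,1],[3,97]).round(1),"top",np.percentile(a[:,2],8).round(1))
    p=p[abs(p[:,2])<25];print("x range",np.percentile(p[:,0],[1,99]).round(1))
E
python3 chk.py
```

```text
[591.2 -20.7  45.6] [ 0.106 -0.002 -0.994] [-0.021 -1.     0.   ] 0.34015339115921106 [-0.2 -0.4 -0.7] [ 0.03  0.05 -0.04]
nominal handle_mid [590.1 -20.7  55.8] end [646.7 -21.9  61.9] tip [384.3 -16.4  33.9]
```

Run:
```python
from h import *
a=env.camera("wrist")["color"];b=env.camera("side")["color"]
cv2.imwrite("pics/e.png",cv2.resize(np.hstack([a,b])[:,:,::-1],(800,300)))
```

```text
(no output)
```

View pics/e.png

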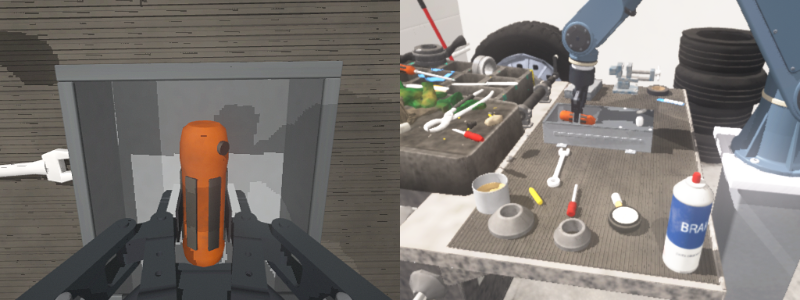

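Emit:
play_rows(motion=[{"translation": [0.0074, 0, -0.0095], "twist": [0, 0.0333, 0], "fingers": 0.2}, {"translation": [0.0079, 0, -0.0091], "twist": [0, 0.0333, 0], "fingers": 0.2}, {"translation": [0.0133, 0, -0.0102], "twist": [0, 0.0222, 0], "fingers": 0.2}, {"translation": [0.0136, 0, -0.0097], "twist": [0, 0.0222, 0], "fingers": 0.2}, {"translation": [0, 0, 0], "twist": [0, 0, 0], "fingers": 0.2}, {"translation": [0, 0, 0], "twist": [0, 0, 0], "fingers": 0.2}])

```text
time_s: 14.7
tcp_pos: [604.8, -21.0, 62.9]
ee_rot: [0.99, -0.01, 0.139, 0.001]
contact_force: [-0.6, -0.4, -1.9]
opening: 0.344
grip_force: 69.6
```

```bash
sed -i 's/^for q in env.sil.*/m=np.zeros((384,512),bool)\nhsv=cv2.cvtColor(c["color"],cv2.COLOR_RGB2HSV);m=(hsv[...,0]<15)\&(hsv[...,1]>150)\nfor q in [dict(region=m)]:/' chk.py; python3 chk.py
```

```text
[604.8 -21.   62.9] [ 0.274 -0.006 -0.962] [-0.021 -1.    -0.   ] 0.3444837347616908 [-0.6 -0.4 -1.9] [ 0.04  0.25 -0.02]
nominal handle_mid [602.  -20.9  72.8] end [656.8 -22.   88.5] tip [403.  -16.8  16. ]
-50 [-12.2  10.5] top -13.6
-40 [-14.7  12.5] top -14.7
-30 [-14.7  13. ] top -14.4
-20 [-14.5  12.7] top -14.4
-10 [-14.6  12.6] top -14.4
0 [-14.2  12.7] top -14.6
10 [-14.1  12.8] top -14.8
20 [-14.3  12.5] top -14.9
30 [-14.1  12.6] top -15.4
40 [-14.9  10.7] top -15.4
50 [-13.1  11.5] top -13.9
60 [-9.8  7.7] top -5.4
x range [-43.5  54.9]
```

Emit:
play_rows(motion=[{"translation": [0.0248, 0, -0.0055], "twist": [0, 0.0111, 0], "fingers": 0.2}, {"translation": [0.0249, 0, -0.003], "twist": [0, 0.0111, 0], "fingers": 0.2}, {"translation": [0.0249, 0, -0.0026], "twist": [0, 0.0111, 0], "fingers": 0.2}, {"translation": [0.025, 0, -0.0021], "twist": [0, 0.0111, 0], "fingers": 0.2}, {"translation": [0.0184, 0, -0.0095], "twist": [0, 0.0185, 0], "fingers": 0.2}, {"translation": [0.0187, 0, -0.009], "twist": [0, 0.0185, 0], "fingers": 0.2}, {"translation": [0.0189, 0, -0.0085], "twist": [0, 0.0185, 0], "fingers": 0.2}, {"translation": [0, 0, 0], "twist": [0, 0, 0], "fingers": 0.2}, {"translation": [0, 0, 0], "twist": [0, 0, 0], "fingers": 0.2}])

```text
time_s: 15.5
tcp_pos: [658.1, -22.1, 98.7]
ee_rot: [0.976, -0.01, 0.217, 0.002]
contact_force: [-0.8, 0.2, -1.2]
opening: 0.34
grip_force: 69.6
```

```bash
python3 chk.py | sed -n '1,2p;4p;$p'
```

```text
[658.1 -22.1  98.7] [ 0.423 -0.009 -0.906] [-0.021 -1.    -0.   ] 0.34033528115755857 [-0.8  0.2 -1.2] [0.06 0.27 0.02]
nominal handle_mid [653.8 -22.  108.1] end [705.4 -23.1 132.2] tip [466.2 -18.1  20.5]
-40 [-14.6  12. ] top -14.9
x range [-43.5  54.9]
```

On plan, no contact. Rows 17–26.

Emit:
play_rows(motion=[{"translation": [0.0164, 0, -0.015], "twist": [0, 0.0278, 0], "fingers": 0.2}, {"translation": [0.017, 0, -0.0143], "twist": [0, 0.0278, 0], "fingers": 0.2}, {"translation": [0.0111, 0, -0.0173], "twist": [0, 0.0278, 0], "fingers": 0.2}, {"translation": [0.0119, 0, -0.0169], "twist": [0, 0.0278, 0], "fingers": 0.2}, {"translation": [0.0126, 0, -0.0164], "twist": [0, 0.0278, 0], "fingers": 0.2}, {"translation": [0.0133, 0, -0.0159], "twist": [0, 0.0278, 0], "fingers": 0.2}, {"translation": [0, 0, 0], "twist": [0, 0, 0], "fingers": 0.2}, {"translation": [0, 0, 0], "twist": [0, 0, 0], "fingers": 0.2}])

```text
time_s: 16.22
tcp_pos: [666.4, -21.5, 144.9]
ee_rot: [0.942, -0.009, 0.335, 0.002]
contact_force: [-0.6, -0.1, -1.1]
opening: 0.342
grip_force: 69.6
```

Emit:
play_rows(motion=[{"translation": [0.0377, 0, 0], "twist": [0, 0, 0], "fingers": 0.2}, {"translation": [0.0377, 0, 0], "twist": [0, 0, 0], "fingers": 0.2}, {"translation": [0.0377, 0, 0], "twist": [0, 0, 0], "fingers": 0.2}, {"translation": [0.0377, 0, 0], "twist": [0, 0, 0], "fingers": 0.2}, {"translation": [0, 0, 0], "twist": [0, 0, 0], "fingers": 0.2}, {"translation": [0, 0, 0], "twist": [0, 0, 0], "fingers": 0.2}])

```text
time_s: 16.72
tcp_pos: [713.3, -22.7, 182.8]
ee_rot: [0.942, -0.009, 0.335, 0.003]
contact_force: [-1.0, -0.4, -1.5]
opening: 0.34
grip_force: 69.6
```

```bash
python3 chk.py | sed -n '1,2p;4p;$p'
```

```text
[713.3 -22.7 182.8] [ 0.631 -0.011 -0.776] [-0.019 -1.    -0.001] 0.3395606205060449 [-1.  -0.4 -1.5] [ 0.03  0.47 -0.02]
nominal handle_mid [706.8 -22.6 190.8] end [751.  -23.4 226.7] tip [546.2 -19.3  60.1]
-40 [-14.5  11.8] top -15.1
x range [-43.5  54.9]
```

Emit:
play_rows(motion=[{"translation": [0.0145, 0, -0.0172], "twist": [0, 0, 0], "fingers": 0.2}, {"translation": [0.0285, 0, -0.035], "twist": [0, 0, 0], "fingers": 0.2}, {"translation": [0.0285, 0, -0.035], "twist": [0, 0, 0], "fingers": 0.2}, {"translation": [0.0285, 0, -0.035], "twist": [0, 0, 0], "fingers": 0.2}, {"translation": [0.0285, 0, -0.035], "twist": [0, 0, 0], "fingers": 0.2}, {"translation": [0.0285, 0, -0.035], "twist": [0, 0, 0], "fingers": 0.2}, {"translation": [0.0145, 0, -0.0172], "twist": [0, 0, 0], "fingers": 0.2}, {"translation": [0, 0, 0], "twist": [0, 0, 0], "fingers": 0.2}, {"translation": [0, 0, 0], "twist": [0, 0, 0], "fingers": 0.2}, {"translation": [0, 0, 0], "twist": [0, 0, 0], "fingers": 0.2}])

```text
time_s: 17.6
tcp_pos: [713.0, -22.7, 289.9]
ee_rot: [0.942, -0.009, 0.334, 0.002]
contact_force: [0.0, -0.7, -1.3]
opening: 0.34
grip_force: 69.6
```

Emit:
play_rows(motion=[{"translation": [0, 0, 0], "twist": [0, 0, 0], "fingers": 0.2}, {"translation": [0, 0, 0], "twist": [0, 0, 0], "fingers": 0.2}, {"translation": [0, 0, 0], "twist": [0, 0, 0], "fingers": 0.2}, {"translation": [0, 0, 0], "twist": [0, 0, 0], "fingers": 0.2}, {"translation": [0, 0, 0], "twist": [0, 0, 0], "fingers": 0.2}, {"translation": [0, 0, 0], "twist": [0, 0, 0], "fingers": 0.2}])

```text
time_s: 18.1
tcp_pos: [713.6, -22.7, 291.4]
ee_rot: [0.942, -0.009, 0.335, 0.002]
contact_force: [-0.3, -0.3, -1.5]
opening: 0.338
grip_force: 69.6
```

```bash
python3 chk.py | sed -n '1,2p;4p;$p'
python3 - <<'E'
from h import *
a=env.camera("scene");
for q in env.silhouettes("wrench","scene")[:1]: print(q["conf"],np.percentile(cloud(a,q["region"]),[2,50,98],axis=0).round(1).tolist())
b=env.camera("side")
for q in env.silhouettes("screwdriver","side")[:1]: print(q["conf"],np.percentile(cloud(b,q["region"]),[2,50,98],axis=0).round(1).tolist())
print(abs(env.read_state()["joint_vel"]).max())
cv2.imwrite("pics/f.png",cv2.resize(np.hstack([a["color"],b["color"]])[:,:,::-1],(800,300)))
E
```

```text
[713.6 -22.7 291.4] [ 0.632 -0.01  -0.775] [-0.019 -1.    -0.002] 0.33786058557810655 [-0.3 -0.3 -1.5] [-0.01  0.39  0.  ]
nominal handle_mid [707.1 -22.6 299.4] end [751.3 -23.5 335.4] tip [546.7 -19.3 168.6]
-30 [-14.8  13.1] top -14.8
x range [-43.4  54.9]
0.77 [[578.3, 101.8, 0.1], [595.7, 184.5, 9.1], [615.2, 272.0, 13.0]]
0.94 [[560.5, -661.8, 20.4], [689.8, -13.5, 279.6], [997.2, -3.9, 337.8]]
0.0015686885885094779
```

View pics/f.png

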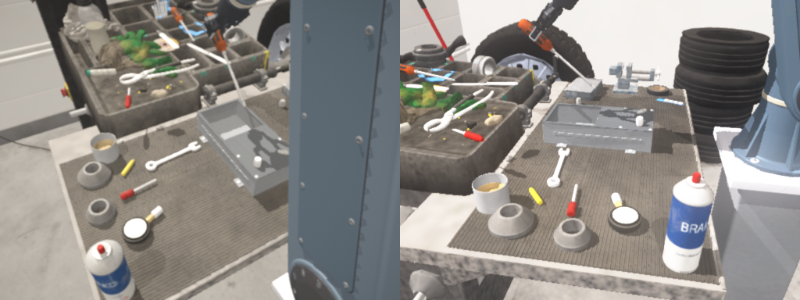

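The screwdriver hangs clear above the box with its tip at about z = 168 (side panel, near (590,82)). The box is empty, the wrench lies flat on the bench at left, and the arm is still.

```bash
python3 -c "
from bench import env
print(env.sign_off())"
```

```text
the job is handed in; nothing more can be done
None
```

The job is handed in: the wrench lies flat on the bench about 2 cm clear of the box lugs, and the gripper is holding the screwdriver motionless, its tip about 10 cm above the cover, with no contact force seen while drawing it out.

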